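# Put the submarine in the vacant display pocket and light it

### The job

One of the two pockets of the display stand holds the bunny, and a brass key has been left in the other: put the key into the green tray and set the chrome submarine down (do not drop it) in that vacant pocket, its base flat, square and flush with the stand. Make sure that the grey rocker switch is pushed fully down on the submarine's side, left or right, so that its lamp is the one that lights, and leave the bunny and all other toys and goods undisturbed.

Things in the scene. Friction and masses are not known exactly. Their poses are not given: they have to be found in the camera images.
- stand: Fixed wooden display stand, rim 22 mm above the counter. Origin on the counter midway between the pockets; x away from the robot, y to the left; spans x -75 to +115 mm, y +-150. Two open rectangular pockets, 114 (x) by 64 mm (y), 10 mm deep, centred at y = +75 and -75. Behind each, at x = 100, a fixed brass lamp 32 mm wide, 132 mm high.
- pocket_left (a point): Centre of the floor of the left (+y) pocket, 12 mm above the counter; axes as the stand's.
- pocket_right (a point): Centre of the floor of the right (-y) pocket, 12 mm above the counter; axes as the stand's.
- submarine: Loose chrome tin submarine, 0.2-0.33 kg, on a blue base plate 110 (its x) by 60 (y) by 10 mm thick: 2 mm play all round in a pocket, either way round. Hull: 40 mm cylinder along x, axis 34 mm above the underside, straight to 40 mm either side of the middle; grip it across, along y. Turret 16 mm wide on top, in all 72 mm high. Origin: centre of the plate's underside; x to the bow, z up.
- key: Loose brass winding key lying flat in the vacant pocket, roughly across it (along the stand's y), 53 mm long. Origin: underside, near the middle; x along the barrel towards the two-lobed bow. Barrel 12 mm thick from x = -28 to +6 mm; bow of two round lobes 10 mm thick, 40 mm over both, from x = 5 to 25 mm.
- key_grip (a point): Point on the axis of the key's barrel, 10 mm from the origin away from the bow, 6 mm above the key's underside; axes as the key's.
- tray: Fixed open green tray, 120 mm (x) by 90 mm (y), 18 mm high, walls 4 mm, floor 4 mm thick, to the robot's left or right (the side away from the submarine). Origin: centre of the underside.
- rocker (a joint): Grey two-way rocker switch, 70 mm long left to right, 34 mm wide, on a fixed steel panel 60 x 130 x 14 mm near the robot. Worn, stays at any tilt: +0.22 rad = left (+y) end fully down, left lamp on; 0 = level, off; -0.22 = right end fully down, right lamp on. Starts anywhere between; 3 N down on an end moves it. The lamps do not visibly change: the rocker's tilt tells.
- rocker_left (a point): Point on the rocker's top face, 26 mm left (+y) of its pivot; about 38 mm above the counter when fully raised, 26 mm when fully pressed.
- rocker_right (a point): Point on the rocker's top face, 26 mm right (-y) of its pivot; about 38 mm above the counter when fully raised, 26 mm when fully pressed.
- bunny: Pink tin bunny, 117 mm tall, 52 mm wide, on a red base plate 110 x 60 x 10 mm, seated in one of the two pockets. Leave it. Origin: centre of the underside.
- drum: Wooden drum toy with red rims, 70 mm across, 59 mm tall, standing 18 to 29 mm behind the submarine's stern end. Leave it. Origin: centre of the underside.
- chick: Small yellow chick, 26 mm wide, 40 mm tall, on the stand's rim between the pockets, towards the back. Leave it. Origin: centre of the underside.
- robot: Blue tin robot, 66 mm wide, 83 mm tall, on the counter to the left of the stand. Leave it. Origin: centre of the underside.
- rocket: Red tin rocket, 56 mm across, 135 mm tall, on the counter to the right of the stand. Leave it. Origin: centre of the underside.
- jar: Amber jar with a red cap, 70 mm across, 100 mm tall, far left. Leave it. Origin: centre of the underside.
- giftbox: Yellow gift box with red ribbon, 82 x 82 x 62 mm, far right. Leave it. Origin: centre of the underside.

How it is judged:
By the outcome, as a careful person would: the job done as asked, in the order asked, and still so for the second after the job is handed in, with the robot touching nothing.
It also fails if it takes over 72 s, if anything falls off the work surface, if the arm or the gripper's body presses on something with over 40 N, if the wrist force passes 120 N, or if a joint passes its speed limit or range.

### The arm

A 6-joint arm with a two-finger parallel gripper is mounted at the origin on the work surface. World frame = base frame: x ahead of the robot, y to its left, z up, the work surface at z = 0. Lengths are in m, angles in rad, forces in N, time in s.
With the tool pointing down it reaches from about 0.3 to 0.775 m from the base axis. Payload 14.6 kg.
Tool frame: the origin (TCP) lies at the very end of the fingers, on their centre line; the grasp point (between the pads) lies 19 mm behind it; z points along the fingers, y is the line along which they close (so a half turn about z gives the same grasp; the last joint's range is limited). The gripper opens to 94 mm and grips with 3 to 60 N. Pads are 16 mm wide; open, the fingers measure 119 mm over their backs; the gripper's body (75 mm by 177 mm) begins 78 mm behind the grasp point.
Start: joints at [1.075, 0.3, 1.521, -0, 1.321, -0.067], TCP at [0.229, 0.5, 0.205] pointing down, gripper open.
Joint ranges: [-3.03, 3.03], [-0.79, 2.21], [0.23, 2.52], [-1.04, 4.18], [0, 3.07], [-2.55, 2.55]. Speed limits (rad/s): [2.22, 2.22, 2.57, 3.14, 3.14, 3.14].

### API

Orientations are given as [roll, pitch, yaw] about the fixed x, y, z axes, in that order (R = Rz(yaw) Ry(pitch) Rx(roll)).
In Python, from station import ctrl gives the robot as it stands. The module is installed in compiled form; this text tells all that it offers.
- The arm moves only by the tool step_arm, never from a script. Its argument "deltas" is a list of rows, each an object with "dp": the shift along the tool's x, y, z scaled (see below), a list of three; "twist": the turn about the tool's z scaled (see below). In form: [{"dp": [tx, ty, tz], "twist": twist}, ...]. A call has 1 to 12 rows; each row shifts and turns the commanded pose from where the row before left it, along the tool's axes as they then stand; what a row does not reach is not made up. The controller multiplies each number of a shift by 0.04 m and each number of a turn by 4 degrees. A row lasts 1/10 s, in which the tool goes at most 50 mm and 8.59 degrees, less where a joint would pass 70% of its speed; a pose out of reach is approached as far as the arm can. A call with a number of a shift or a turn outside -1 to 1 is refused whole. A call with a gripper value outside its range is refused whole. "gripper" is the opening, from -1 (shut) to 1 (fully open), set as the call begins (left out, the last holds). The fingers move at their own pace and stop on an object; "squeeze" is the grip in N (left out, the last holds). Time passes only in rows, so rows that do not move let the fingers close. It gives the time, the measured TCP pose, the force, the opening and the grip force at its end, in the units of the state.
- ctrl.get_obs(): the state, without advancing time (a new reading comes with each control period).
- ctrl.camera(name): name is "side" or "top" or "wrist"; returns (picture, depth): 400x640x3 uint8, red, green, blue; 400x640 float32, m along the optical axis (not along the pixel's ray), 0 where there is no reading.
- ctrl.get_calibration(name): a dict with "fx", "fy", "cx", "cy" (pixels), "world_to_cam" (4x4, takes a point from world to camera coordinates); the wrist camera has in their place "hand_eye" (4x4, takes a point from camera to tool coordinates, whose origin is the TCP and whose axes are the flange's). Camera axes: x right, y down, z forward; pixel columns grow to the right and rows downward; lengths in m; the calibration is good to about 2 mm. A picture is of the moment at which its call begins: read the wrist's pose just before it. get_calibration takes no time and is no camera call.
- ctrl.hand_in(): hands the job in; it is judged then, once.
Trained networks look in the newest picture that a camera, given by its name, has taken for a name from the list of things; names that differ only in an ending like _2 or _b are one class to them, and where a whole thing is asked for, a point or a joint stands for the part that bears it (a point fixed in the world has none). Each returns a list of dicts, best first, with "conf" (0 to 1); they miss things now and then, are a little off and sometimes report something else, mostly with a low value. They report only what shows in the picture. A call takes as long as a camera call.
- ctrl.spot_in(camera, label): "rect" ([left, top, right, bottom] as shares, 0 to 1, of the picture: columns of its width, rows of its height, round what is visible of it).
- ctrl.cut_out(camera, label): "pixels" (400x640 bool, what is visible of it) and "rect" ([left, top, right, bottom] as shares, 0 to 1, of the picture: columns of its width, rows of its height, round what is visible of it).
The state is a dict: "time_s": time; "qpos": joint angles; "joint_vel": joint speeds; "tau": joint torques, N m; "ee_pos": TCP position; "eef_rot": TCP orientation; "force": force on the tool from outside, world axes, zero at the start; "moment": the same for the moment, N m; "grip_width": finger opening in m; "grip_force": force on a finger pad.
Only numpy, scipy, OpenCV 4.12 (cv2) and the standard library are available. Lean on these libraries where they do the work, as an engineer would, in place of code of your own. Each camera call takes 0.05 s, during which the arm holds its last target. There are 200 camera calls.

## Working session

There is one attempt and no reset: what is moved stays moved. The work goes in short steps, Python scripts to look and compute and a tool call to move; the robot and the scene stay as the last step left them, time stands still between calls to the robot, and variables do not carry over. Pictures are saved under pics/ and viewed, at most 10 in all, crops included, and the job is handed in when it is done.

Besides the shell and the picture viewer there is one more tool, called after ">>>" as name([rows], argument=value, ...), one row to a line, values as JSON. step_arm: Moves the arm, as the interface text tells. Its arguments: {"type":"object","properties":{"deltas":{"type":"array"},"gripper":{"type":"number"},"squeeze":{"type":"number"}},"required":["deltas"]}

```bash
mkdir -p pics; cat > h.py <<'E'
import numpy as np, cv2
from station import ctrl
from scipy.spatial.transform import Rotation as R
def T_tool():
    o=ctrl.get_obs(); T=np.eye(4); T[:3,:3]=R.from_euler('xyz',o['eef_rot']).as_matrix(); T[:3,3]=o['ee_pos']; return T
def cloud(name):
    T0=T_tool() if name=='wrist' else None
    p,d=ctrl.camera(name); c=ctrl.get_calibration(name)
    M=T0@c['hand_eye'] if name=='wrist' else np.linalg.inv(c['world_to_cam'])
    v,u=np.mgrid[0:400,0:640]
    X=np.stack([(u-c['cx'])/c['fx']*d,(v-c['cy'])/c['fy']*d,d],-1)@M[:3,:3].T+M[:3,3]
    X[d<=0]=np.nan
    return p,d,X
def save(n,p): cv2.imwrite('pics/'+n+'.png',p[:,:,::-1])
E
python3 - <<'E'
from h import *
o=ctrl.get_obs(); print(o)
for n in ['top','side']:
    p,d,X=cloud(n); save(n+'1',p); np.save(n+'X.npy',X); np.save(n+'p.npy',p)
    for l in ['stand','submarine','key','tray','rocker','bunny','drum','chick','robot','rocket','jar','giftbox']:
        r=ctrl.cut_out(n,l)
        for q in r[:1]:
            m=q['pixels']; Y=X[m]; Y=Y[~np.isnan(Y[:,0])]
            if len(Y): print(n,l,round(q['conf'],2),np.round(np.array(q['rect'])*[640,400,640,400]),m.sum(),'med',np.round(np.median(Y,0),3),'lo',np.round(np.percentile(Y,2,0),3),'hi',np.round(np.percentile(Y,98,0),3))
E
```

```text
{'time_s': 0.0, 'qpos': array([ 1.07544539e+00,  3.00447067e-01,  1.52154688e+00,  3.83693558e-05,
        1.32071483e+00, -6.65944678e-02]), 'joint_vel': array([ 4.78880990e-04,  4.63375751e-05, -1.37984112e-03, -1.49944331e-03,
       -2.09493129e-04, -3.21193492e-04]), 'tau': array([-7.33244851e-04, -5.31812918e+01, -3.52722323e+01,  7.07701268e-02,
        2.44856853e-02, -1.41436362e-04]), 'ee_pos': array([0.22852789, 0.49999816, 0.20491398]), 'eef_rot': array([-3.14048148e+00, -1.11355357e-04,  2.71282661e+00]), 'force': array([1.0133907 , 0.04010726, 0.47261976]), 'moment': array([ 0.02263712,  0.00082531, -0.04612804]), 'grip_force': 0.0, 'grip_width': 0.09389500998798098}
top stand 0.64 [263. 111. 365. 189.] 5536 med [ 0.651 -0.026  0.022] lo [ 0.545 -0.155  0.009] hi [0.737 0.134 0.123]
top submarine 0.75 [407. 190. 439. 232.] 758 med [ 0.456 -0.339  0.046] lo [ 0.404 -0.384  0.004] hi [ 0.51  -0.302  0.068]
top key 0.68 [280. 144. 302. 178.] 709 med [0.605 0.061 0.025] lo [0.563 0.034 0.018] hi [0.666 0.094 0.128]
top tray 0.98 [180. 199. 228. 247.] 1280 med [0.428 0.315 0
[... 1474 characters left out ...]

side bunny 0.73 [332. 166. 366. 200.] 522 med [0.609 0.048 0.039] lo [0.563 0.029 0.017] hi [0.667 0.096 0.121]
side drum 0.74 [286. 263. 316. 301.] 769 med [ 0.363 -0.302  0.057] lo [ 0.333 -0.319  0.001] hi [ 0.397 -0.255  0.062]
side robot 0.58 [335. 133. 349. 154.] 215 med [0.668 0.345 0.048] lo [0.647 0.33  0.   ] hi [0.697 0.373 0.085]
side rocket 0.79 [404. 245. 425. 286.] 621 med [ 0.67  -0.353  0.061] lo [ 0.654 -0.365  0.001] hi [ 0.698 -0.326  0.124]
side jar 0.75 [285. 112. 303. 141.] 394 med [0.507 0.494 0.064] lo [0.478 0.481 0.004] hi [0.54  0.539 0.102]
side giftbox 0.56 [327. 334. 362. 379.] 1562 med [ 0.403 -0.538  0.06 ] lo [ 0.362 -0.57   0.011] hi [ 0.448 -0.486  0.064]
```

```bash
python3 - <<'E'
from h import *
t=np.load('topp.npy'); s=np.load('sidep.npy')
a=cv2.resize(t[105:265,170:450],(800,457),interpolation=cv2.INTER_CUBIC); save('topc',a)
X=np.load('topX.npy')
# stand rim fit
Z=X[...,2]; m=(abs(Z-.022)<.004); m[:, :255]=0;m[:,375:]=0;m[195:]=0;m[:105]=0
P=X[m][:,:2].astype(np.float32); print(cv2.minAreaRect(P))
q=ctrl.cut_out('side','rocker')
for n in ['top','side']:
    X=np.load(n+'X.npy'); Y=X.reshape(-1,3)
    k=(Y[:,0]>.42)&(Y[:,0]<.452)&(abs(Y[:,1]+.053)<.03)&(Y[:,2]>.019)
    A=np.c_[Y[k][:,1],Y[k][:,0],np.ones(k.sum())]; print(n,'rocker slope',np.linalg.lstsq(A,Y[k][:,2],rcond=None)[0])
E
```

```text
((0.642668604850769, -0.009251728653907776), (0.1920800358057022, 0.300495445728302), 5.76576042175293)
top rocker slope [ 0.19797266 -0.04975996  0.06496592]
side rocker slope [ 0.20297677 -0.00285341  0.04435488]
```

View pics/topc.png

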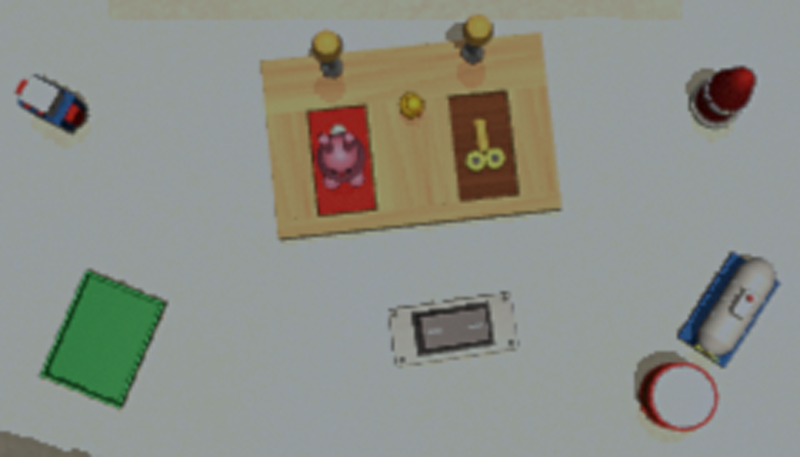

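```bash
cat >> h.py <<'E'
import json
def plan(*targets, start=None):
    """targets: (x,y,z,yaw_deg); print rows with error feedback"""
    T=T_tool(); p=T[:3,3].copy(); yaw=ctrl.get_obs()['eef_rot'][2]
    if start is not None: p=np.array(start[:3]); yaw=np.radians(start[3])
    rows=[]
    for t in targets:
        g=np.array(t[:3]); gy=np.radians(t[3])
        dy=(gy-yaw+np.pi)%(2*np.pi)-np.pi
        n=int(max(np.ceil(np.linalg.norm(g-p)/.0385),np.ceil(abs(np.degrees(dy))/3.95),1))
        p0,y0=p.copy(),yaw
        for i in range(1,n+1):
            w=p0+(g-p0)*i/n; wy=y0+dy*i/n
            Rm=R.from_euler('xyz',[np.pi,0,yaw]).as_matrix()
            dp=np.round(Rm.T@(w-p)/.04,2); tw=round(-np.degrees(wy-yaw)/4,2)
            p=p+Rm@dp*.04; yaw=yaw-np.radians(tw*4)
            rows.append({"dp":[float(x) for x in dp],"twist":tw})
    print(len(rows))
    for i in range(0,len(rows),12): print(json.dumps(rows[i:i+12]))
def st():
    o=ctrl.get_obs(); print('t',round(o['time_s'],2),'p',np.round(o['ee_pos'],4),'rpy',np.round(np.degrees(o['eef_rot']),2),'F',np.round(o['force'],1),'w',round(o['grip_width'],4),'gf',round(o['grip_force'],1),'q',np.round(o['qpos'],2))
E
python3 - <<'E'
from h import *
print(ctrl.get_calibration('wrist'))
plan((.56,-.08,.27,185.8))
E
```

```text
{'fx': 307.41308028533797, 'fy': 307.41308028533797, 'cx': 323.0973851799918, 'cy': 195.14518349859733, 'hand_eye': array([[-1.35068294e-03, -9.57376269e-01, -2.88840536e-01,
         8.46320401e-02],
       [ 9.99999031e-01, -1.39017397e-03, -6.84186069e-05,
         6.47218794e-04],
       [-3.36036243e-04, -2.88840349e-01,  9.57377219e-01,
        -1.79842997e-01],
       [ 0.00000000e+00,  0.00000000e+00,  0.00000000e+00,
         1.00000000e+00]])}
18
[{"dp": [-0.75, -0.54, -0.09], "twist": -0.42}, {"dp": [-0.74, -0.57, -0.09], "twist": -0.42}, {"dp": [-0.72, -0.58, -0.09], "twist": -0.43}, {"dp": [-0.7, -0.61, -0.09], "twist": -0.42}, {"dp": [-0.69, -0.62, -0.09], "twist": -0.42}, {"dp": [-0.66, -0.65, -0.09], "twist": -0.42}, {"dp": [-0.65, -0.66, -0.09], "twist": -0.42}, {"dp": [-0.63, -0.69, -0.09], "twist": -0.42}, {"dp": [-0.6, -0.7, -0.09], "twist": -0.43}, {"dp": [-0.59, -0.72, -0.09], "twist": -0.42}, {"dp": [-0.56, -0.74, -0.09], "twist": -0.42}, {"dp": [-0.55, -0.75, -0.09], "twist": -0.42}]
[{"dp": [-0.52, -0.77, -0.09], "twist": -0.42}, {"dp": [-0.49, -0.78, -0.09], "twist": -0.42}, {"dp": [-0.48, -0.8, -0.08], "twist": -0.43}, {"dp": [-0.45, -0.81, -0.09], "twist": -0.42}, {"dp": [-0.42, -0.83, -0.09], "twist": -0.42}, {"dp": [-0.4, -0.84, -0.09], "twist": -0.42}]
```

>>> step_arm([
  {"dp":[-0.75,-0.54,-0.09],"twist":-0.42},
  {"dp":[-0.74,-0.57,-0.09],"twist":-0.42},
  {"dp":[-0.72,-0.58,-0.09],"twist":-0.43},
  {"dp":[-0.7,-0.61,-0.09],"twist":-0.42},
  {"dp":[-0.69,-0.62,-0.09],"twist":-0.42},
  {"dp":[-0.66,-0.65,-0.09],"twist":-0.42},
  {"dp":[-0.65,-0.66,-0.09],"twist":-0.42},
  {"dp":[-0.63,-0.69,-0.09],"twist":-0.42},
  {"dp":[-0.6,-0.7,-0.09],"twist":-0.43},
  {"dp":[-0.59,-0.72,-0.09],"twist":-0.42},
  {"dp":[-0.56,-0.74,-0.09],"twist":-0.42},
  {"dp":[-0.55,-0.75,-0.09],"twist":-0.42},
])

```text
time_s: 2.55
ee_pos: [0.4503, 0.112, 0.249]
eef_rot: [3.141, 0.0, 3.067]
force: [-0.3, 0.7, -0.2]
grip_width: 0.0943
grip_force: 0.0
```

>>> step_arm([
  {"dp":[-0.52,-0.77,-0.09],"twist":-0.42},
  {"dp":[-0.49,-0.78,-0.09],"twist":-0.42},
  {"dp":[-0.48,-0.8,-0.08],"twist":-0.43},
  {"dp":[-0.45,-0.81,-0.09],"twist":-0.42},
  {"dp":[-0.42,-0.83,-0.09],"twist":-0.42},
  {"dp":[-0.4,-0.84,-0.09],"twist":-0.42},
  {"dp":[0,0,0],"twist":0},
  {"dp":[0,0,0],"twist":0},
  {"dp":[0,0,0],"twist":0},
], gripper=-0.2)

```text
time_s: 3.45
ee_pos: [0.5596, -0.0794, 0.2698]
eef_rot: [3.141, -0.0, -3.04]
force: [-0.0, 0.1, 1.0]
grip_width: 0.0377
grip_force: 0.0
```

```bash
python3 - <<'E'
from h import *
st()
p,d,X=cloud('wrist'); save('w1',p); np.save('w1X',X); np.save('w1p',p)
r=ctrl.cut_out('wrist','key')
for q in r[:2]: 
    Y=X[q['pixels']];Y=Y[~np.isnan(Y[:,0])]; print(q['conf'],np.array(q['rect'])*[640,400,640,400],np.median(Y,0),np.percentile(Y,2,0),np.percentile(Y,98,0))
E
```

```text
t 3.45 p [ 0.5596 -0.0794  0.2698] rpy [ 1.7999e+02 -1.0000e-02 -1.7419e+02] F [-0.   0.1  1. ] w 0.0377 gf 0.0 q [-0.21  0.29  1.38  0.    1.47 -1.88]
0.96 [302.08 196.08 328.   231.8 ] [ 0.62033786 -0.08446153  0.02303302] [ 0.60591478 -0.10401954  0.01291212] [ 0.65538574 -0.06966963  0.02573419]
```

View pics/w1.png

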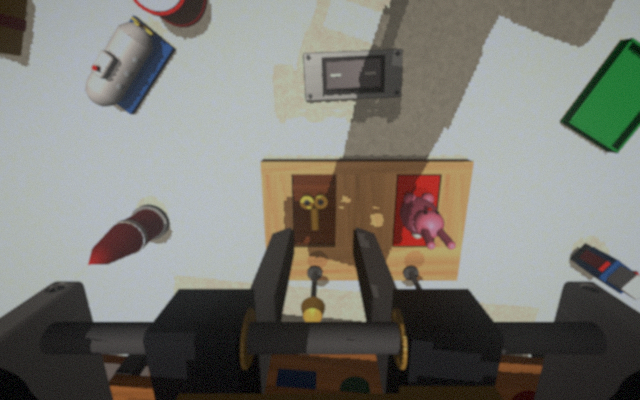

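```bash
python3 - <<'E'
from h import *
X=np.load('w1X.npy'); Z=X[...,2]
m=np.zeros(Z.shape,bool); m[150:285,255:480]=1
rim=m&(abs(Z-.022)<.0035)
P=X[rim][:,:2].astype(np.float32); r=cv2.minAreaRect(P); print(r, np.median(Z[rim]))
th=np.radians(5.8); A=np.array([[np.cos(th),np.sin(th)],[-np.sin(th),np.cos(th)]])
o=np.array([.6228,-.0113])
L=(X[...,:2]-o)@A.T
w=m&(abs(L[...,1]+.075)<.035)&(abs(L[...,0])<.06)
fl=w&(abs(Z-.012)<.004); Lf=L[fl]; print('floor stand-frame lo/hi',np.percentile(Lf,1,0),np.percentile(Lf,99,0),np.median(Z[fl]))
k=w&(Z>.0185)&(abs(L[...,1]+.075)<.027)&(abs(L[...,0])<.05); Lk=L[k]; print(k.sum(),Lk.min(0),Lk.max(0))
for a,b in [(-.04,-.03),(-.03,-.02),(-.02,-.01),(-.01,0),(0,.01),(.01,.02),(.02,.03),(.03,.05)]:
    s=Lk[(Lk[:,0]>=a)&(Lk[:,0]<b)]
    if len(s): print(a,len(s),s[:,1].min().round(4),s[:,1].max().round(4),s[:,1].mean().round(4))
E
```

```text
((0.64357990026474, -0.008093297481536865), (0.19104404747486115, 0.3009852468967438), 5.764755725860596) 0.022842666626271435
floor stand-frame lo/hi [-0.0528069  -0.10581951] [ 0.05787396 -0.04265226] 0.012841652260217218
472 [-0.02475313 -0.09328429] [ 0.02874002 -0.05517398]
-0.03 60 -0.0916 -0.0566 -0.0732
-0.02 178 -0.0933 -0.0552 -0.0745
-0.01 90 -0.092 -0.0566 -0.0741
0 52 -0.0789 -0.0684 -0.0735
0.01 50 -0.079 -0.0685 -0.0737
0.02 42 -0.0792 -0.0671 -0.0733
```

```bash
python3 - <<'E'
from h import *
plan((.6422,-.0832,.06,185.8),(.6422,-.0832,.014,185.8))
E
```

```text
8
[{"dp": [-0.34, -0.05, 0.88], "twist": 0.0}, {"dp": [-0.34, -0.05, 0.87], "twist": 0.0}, {"dp": [-0.34, -0.05, 0.88], "twist": 0.01}, {"dp": [-0.34, -0.06, 0.87], "twist": -0.0}, {"dp": [-0.34, -0.05, 0.88], "twist": -0.0}, {"dp": [-0.34, -0.05, 0.87], "twist": 0.0}, {"dp": [-0.0, 0.0, 0.58], "twist": 0.0}, {"dp": [-0.0, 0.0, 0.57], "twist": 0.0}]
```

>>> step_arm([
  {"dp":[-0.34,-0.05,0.88],"twist":0.0},
  {"dp":[-0.34,-0.05,0.87],"twist":0.0},
  {"dp":[-0.34,-0.05,0.88],"twist":0.01},
  {"dp":[-0.34,-0.06,0.87],"twist":0},
  {"dp":[-0.34,-0.05,0.88],"twist":0},
  {"dp":[-0.34,-0.05,0.87],"twist":0.0},
  {"dp":[0,0,0.4],"twist":0},
  {"dp":[0,0,0],"twist":0},
  {"dp":[0,0,0],"twist":0},
], gripper=-0.45)

```text
time_s: 4.45
ee_pos: [0.6425, -0.0841, 0.0455]
eef_rot: [-3.141, 0.001, -3.041]
force: [0.1, 0.6, 0.5]
grip_width: 0.0259
grip_force: 0.0
```

```bash
python3 - <<'E'
from h import *
st(); plan((.6422,-.0832,.014,185.8))
p,d,X=cloud('wrist'); save('w2',cv2.resize(p,(480,300)))
r=ctrl.cut_out('wrist','key')
for q in r[:2]: 
    Y=X[q['pixels']];Y=Y[~np.isnan(Y[:,0])]; print(q['conf'],np.array(q['rect'])*[640,400,640,400],np.percentile(Y,2,0),np.percentile(Y,98,0))
E
```

```text
t 4.45 p [ 0.6425 -0.0841  0.0455] rpy [-1.7998e+02  8.0000e-02 -1.7423e+02] F [0.1 0.6 0.5] w 0.0259 gf 0.0 q [-0.19  0.67  1.36  0.    1.11 -1.86]
1
[{"dp": [0.01, 0.02, 0.79], "twist": -0.01}]
0.87 [293.696 176.2   352.512 249.68 ] [ 0.60549314 -0.10488788  0.01391633] [ 0.65660828 -0.06992944  0.02519735]
0.21 [204.224  95.28  638.272 395.2  ] [ 0.54548155 -0.15715404  0.01195999] [0.7118216  0.11606248 0.02424225]
```

View pics/w2.png

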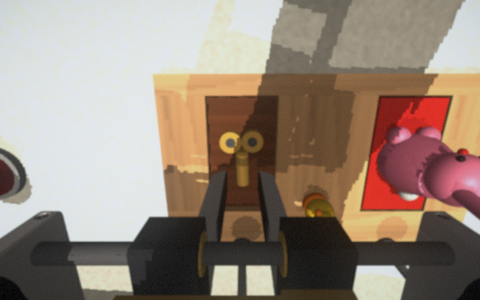

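>>> step_arm([
  {"dp":[0.01,0.02,0.4],"twist":0},
  {"dp":[0,0,0.38],"twist":0},
  {"dp":[0,0,0],"twist":0},
])

```text
time_s: 4.85
ee_pos: [0.6422, -0.0837, 0.0123]
eef_rot: [-3.141, 0.001, -3.041]
force: [3.1, -1.2, 3.5]
grip_width: 0.0258
grip_force: 2.3
```

>>> step_arm([
  {"dp":[0,0,0],"twist":0},
  {"dp":[0,0,0],"twist":0},
  {"dp":[0,0,0],"twist":0},
  {"dp":[0,0,0],"twist":0},
  {"dp":[0,0,0],"twist":0},
], gripper=-1, squeeze=25)

```text
time_s: 5.35
ee_pos: [0.6421, -0.0836, 0.0123]
eef_rot: [-3.141, 0.001, -3.041]
force: [-0.9, -0.3, 5.8]
grip_width: 0.0114
grip_force: 25.4
```

>>> step_arm([
  {"dp":[0,0,-0.4],"twist":0},
  {"dp":[0,0,-0.7],"twist":0},
  {"dp":[0,0,-0.9],"twist":0},
])

```text
time_s: 5.65
ee_pos: [0.6409, -0.0834, 0.0923]
eef_rot: [3.141, -0.003, -3.041]
force: [0.4, 0.3, -0.9]
grip_width: 0.0113
grip_force: 24.8
```

```bash
python3 - <<'E'
from h import *
st()
X=np.load('topX.npy');Z=X[...,2]
m=np.zeros(Z.shape,bool); m[195:250,176:232]=1; m&=(Z>.012)&(Z<.03)
r=cv2.minAreaRect(X[m][:,:2].astype(np.float32)); print('tray',r, m.sum())
# submarine pose
m=np.zeros(Z.shape,bool); m[185:236,400:445]=1; m&=(Z>.045)&(X[...,1]<-.29)
r=cv2.minAreaRect(X[m][:,:2].astype(np.float32)); print('subhull',r)
plan((.6422,-.0832,.15,185.8),(.428,.312,.15,185.8))
E
```

```text
t 5.65 p [ 0.6409 -0.0834  0.0923] rpy [ 179.95   -0.18 -174.25] F [ 0.4  0.3 -0.9] w 0.0113 gf 24.8 q [-0.19  0.62  1.33 -0.    1.19 -1.86]
tray ((0.4291874170303345, 0.3130429685115814), (0.09180048108100891, 0.12019090354442596), 67.1199951171875) 225
subhull ((0.4438927173614502, -0.33717483282089233), (0.0399143248796463, 0.1399313509464264), 54.26035690307617)
14
[{"dp": [-0.02, 0.0, -0.72], "twist": -0.01}, {"dp": [-0.01, 0.0, -0.72], "twist": -0.0}, {"dp": [0.36, 0.86, -0.0], "twist": -0.0}, {"dp": [0.36, 0.87, -0.0], "twist": -0.0}, {"dp": [0.36, 0.86, -0.0], "twist": -0.0}, {"dp": [0.36, 0.87, -0.0], "twist": -0.0}, {"dp": [0.36, 0.86, -0.0], "twist": -0.0}, {"dp": [0.36, 0.87, -0.0], "twist": -0.0}, {"dp": [0.36, 0.86, -0.0], "twist": -0.0}, {"dp": [0.37, 0.86, -0.0], "twist": -0.0}, {"dp": [0.36, 0.87, -0.0], "twist": -0.0}, {"dp": [0.36, 0.86, -0.0], "twist": -0.0}]
[{"dp": [0.36, 0.87, -0.0], "twist": -0.0}, {"dp": [0.36, 0.86, -0.0], "twist": -0.0}]
```

```bash
python3 - <<'E'
from h import *
plan((.6422,-.0832,.19,185.8),(.438,.309,.19,157),(.438,.309,.03,157),(.438,.309,.007,157))
E
```

```text
21
[{"dp": [-0.01, 0.0, -0.81], "twist": -0.0}, {"dp": [-0.01, 0.0, -0.82], "twist": -0.01}, {"dp": [-0.01, 0.0, -0.81], "twist": -0.0}, {"dp": [0.34, 0.86, -0.0], "twist": 0.6}, {"dp": [0.38, 0.84, -0.0], "twist": 0.6}, {"dp": [0.41, 0.82, -0.0], "twist": 0.6}, {"dp": [0.44, 0.81, -0.0], "twist": 0.6}, {"dp": [0.48, 0.79, -0.0], "twist": 0.6}, {"dp": [0.51, 0.76, -0.0], "twist": 0.6}, {"dp": [0.54, 0.75, -0.0], "twist": 0.6}, {"dp": [0.58, 0.72, -0.0], "twist": 0.6}, {"dp": [0.6, 0.69, -0.0], "twist": 0.6}]
[{"dp": [0.63, 0.67, -0.0], "twist": 0.6}, {"dp": [0.66, 0.65, -0.0], "twist": 0.6}, {"dp": [0.69, 0.61, -0.0], "twist": 0.6}, {"dp": [-0.0, 0.0, 0.8], "twist": -0.0}, {"dp": [-0.0, 0.0, 0.8], "twist": -0.0}, {"dp": [-0.0, 0.0, 0.8], "twist": -0.0}, {"dp": [-0.0, 0.0, 0.8], "twist": -0.0}, {"dp": [-0.0, 0.0, 0.8], "twist": -0.0}, {"dp": [-0.0, 0.0, 0.57], "twist": -0.0}]
```

>>> step_arm([
  {"dp":[-0.01,0.0,-0.81],"twist":0},
  {"dp":[-0.01,0.0,-0.82],"twist":-0.01},
  {"dp":[-0.01,0.0,-0.81],"twist":0},
  {"dp":[0.34,0.86,0],"twist":0.6},
  {"dp":[0.38,0.84,0],"twist":0.6},
  {"dp":[0.41,0.82,0],"twist":0.6},
  {"dp":[0.44,0.81,0],"twist":0.6},
  {"dp":[0.48,0.79,0],"twist":0.6},
  {"dp":[0.51,0.76,0],"twist":0.6},
  {"dp":[0.54,0.75,0],"twist":0.6},
  {"dp":[0.58,0.72,0],"twist":0.6},
  {"dp":[0.6,0.69,0],"twist":0.6},
])

```text
time_s: 6.85
ee_pos: [0.4889, 0.2117, 0.1905]
eef_rot: [-3.141, -0.0, 2.864]
force: [-0.2, 0.4, -1.3]
grip_width: 0.0111
grip_force: 24.8
```

>>> step_arm([
  {"dp":[0.63,0.67,0],"twist":0.6},
  {"dp":[0.66,0.65,0],"twist":0.6},
  {"dp":[0.69,0.61,0],"twist":0.6},
  {"dp":[0,0,0.8],"twist":0},
  {"dp":[0,0,0.8],"twist":0},
  {"dp":[0,0,0.8],"twist":0},
  {"dp":[0,0,0.8],"twist":0},
  {"dp":[0,0,0],"twist":0},
])

```text
time_s: 7.65
ee_pos: [0.4369, 0.3076, 0.0589]
eef_rot: [-3.136, -0.004, 2.74]
force: [0.1, 0.2, -0.3]
grip_width: 0.0114
grip_force: 24.8
```

```bash
python3 - <<'E'
from h import *
st(); plan((.438,.309,.007,157))
E
```

```text
t 7.65 p [0.4369 0.3076 0.0589] rpy [-179.68   -0.23  156.99] F [ 0.1  0.2 -0.3] w 0.0114 gf 24.8 q [ 0.54  0.44  1.7  -0.    1.01 -0.62]
2
[{"dp": [-0.01, 0.02, 0.65], "twist": -0.0}, {"dp": [-0.0, 0.02, 0.65], "twist": -0.0}]
```

>>> step_arm([
  {"dp":[0,0.02,0.65],"twist":0},
  {"dp":[0,0.02,0.4],"twist":0},
  {"dp":[0,0,0.23],"twist":0},
  {"dp":[0,0,0],"twist":0},
])

```text
time_s: 8.05
ee_pos: [0.4395, 0.3102, 0.0114]
eef_rot: [-3.141, -0.0, 2.74]
force: [0.0, 0.5, -0.5]
grip_width: 0.0112
grip_force: 24.8
```

>>> step_arm([
  {"dp":[0,0,0],"twist":0},
  {"dp":[0,0,0],"twist":0},
  {"dp":[0,0,0],"twist":0},
  {"dp":[0,0,-0.3],"twist":0},
  {"dp":[0,0,-0.9],"twist":0},
  {"dp":[0,0,-0.9],"twist":0},
  {"dp":[0,0,-0.9],"twist":0},
], gripper=-0.45)

```text
time_s: 8.75
ee_pos: [0.4394, 0.3101, 0.1336]
eef_rot: [3.141, 0.0, 2.74]
force: [0.6, -0.4, 0.9]
grip_width: 0.0259
grip_force: 0.0
```

```bash
python3 - <<'E'
from h import *
st()
p,d,X=cloud('top')
r=ctrl.cut_out('top','key')
for q in r[:2]: 
    Y=X[q['pixels']];Y=Y[~np.isnan(Y[:,0])]; print(q['conf'],np.array(q['rect'])*[640,400,640,400],np.median(Y,0))
p,d,X=cloud('wrist'); 
r=ctrl.cut_out('wrist','key')
for q in r[:2]: 
    Y=X[q['pixels']];Y=Y[~np.isnan(Y[:,0])]; print('w',q['conf'],np.array(q['rect'])*[640,400,640,400],np.median(Y,0),np.percentile(Y,2,0),np.percentile(Y,98,0))
# sub from side/top plate
for n in ['top','side']:
    X=np.load(n+'X.npy'); q=ctrl.cut_out(n,'submarine') if n=='top' else None
    Y=X.reshape(-1,3); k=(Y[:,0]>.38)&(Y[:,0]<.53)&(Y[:,1]<-.28)&(Y[:,1]>-.41)&(Y[:,2]>.004)&(Y[:,2]<.075)&~(np.hypot(Y[:,0]-.364,Y[:,1]+.283)<.043)
    print(n,k.sum(),cv2.minAreaRect(Y[k][:,:2].astype(np.float32)))
    k&=Y[:,2]>.0485; c=Y[k][:,:2]; print(' hull top',c.mean(0),np.degrees(np.arctan2(*np.linalg.svd(c-c.mean(0),full_matrices=False)[2][0][::-1])))
E
```

```text
t 8.75 p [0.4394 0.3101 0.1336] rpy [1.7997e+02 2.0000e-02 1.5699e+02] F [ 0.6 -0.4  0.9] w 0.0259 gf 0.0 q [ 0.55  0.34  1.64 -0.    1.16 -0.62]
w 0.92 [306.624 155.32  342.016 204.8  ] [0.42154167 0.31665671 0.01499035] [0.40438006 0.30363692 0.00519024] [0.45291434 0.33911031 0.01748446]
top 895 ((0.4561969041824341, -0.3443026542663574), (0.12827879190444946, 0.1463998705148697), 88.99909973144531)
 hull top [ 0.45577913 -0.34376039] 145.58066675080232
side 1040 ((0.45598283410072327, -0.3532163202762604), (0.12192904949188232, 0.09841713309288025), 0.8065916895866394)
 hull top [ 0.45713832 -0.35152859] -33.990593875809516
```

```bash
python3 - <<'E'
from h import *
plan((.43,-.33,.22,145.6))
E
```

```text
17
[{"dp": [-0.36, -0.87, -0.13], "twist": 0.17}, {"dp": [-0.36, -0.87, -0.13], "twist": 0.17}, {"dp": [-0.38, -0.86, -0.13], "twist": 0.16}, {"dp": [-0.38, -0.86, -0.13], "twist": 0.17}, {"dp": [-0.4, -0.86, -0.13], "twist": 0.17}, {"dp": [-0.4, -0.84, -0.13], "twist": 0.17}, {"dp": [-0.42, -0.85, -0.14], "twist": 0.16}, {"dp": [-0.43, -0.84, -0.13], "twist": 0.17}, {"dp": [-0.43, -0.83, -0.13], "twist": 0.17}, {"dp": [-0.45, -0.83, -0.13], "twist": 0.17}, {"dp": [-0.45, -0.83, -0.13], "twist": 0.16}, {"dp": [-0.47, -0.82, -0.13], "twist": 0.17}]
[{"dp": [-0.47, -0.81, -0.13], "twist": 0.17}, {"dp": [-0.48, -0.81, -0.13], "twist": 0.17}, {"dp": [-0.5, -0.8, -0.13], "twist": 0.16}, {"dp": [-0.5, -0.8, -0.13], "twist": 0.17}, {"dp": [-0.51, -0.79, -0.13], "twist": 0.17}]
```

>>> step_arm([
  {"dp":[-0.36,-0.87,-0.13],"twist":0.17},
  {"dp":[-0.36,-0.87,-0.13],"twist":0.17},
  {"dp":[-0.38,-0.86,-0.13],"twist":0.16},
  {"dp":[-0.38,-0.86,-0.13],"twist":0.17},
  {"dp":[-0.4,-0.86,-0.13],"twist":0.17},
  {"dp":[-0.4,-0.84,-0.13],"twist":0.17},
  {"dp":[-0.42,-0.85,-0.14],"twist":0.16},
  {"dp":[-0.43,-0.84,-0.13],"twist":0.17},
  {"dp":[-0.43,-0.83,-0.13],"twist":0.17},
  {"dp":[-0.45,-0.83,-0.13],"twist":0.17},
  {"dp":[-0.45,-0.83,-0.13],"twist":0.16},
  {"dp":[-0.47,-0.82,-0.13],"twist":0.17},
], gripper=1)

```text
time_s: 10.2
ee_pos: [0.4323, -0.1432, 0.1931]
eef_rot: [-3.141, -0.002, 2.599]
force: [0.4, 0.6, -0.3]
grip_width: 0.0943
grip_force: 0.0
```

>>> step_arm([
  {"dp":[-0.47,-0.81,-0.13],"twist":0.17},
  {"dp":[-0.48,-0.81,-0.13],"twist":0.17},
  {"dp":[-0.5,-0.8,-0.13],"twist":0.16},
  {"dp":[-0.5,-0.8,-0.13],"twist":0.17},
  {"dp":[-0.51,-0.79,-0.13],"twist":0.17},
  {"dp":[0,0,0],"twist":0},
  {"dp":[0,0,0],"twist":0},
  {"dp":[0,0,0],"twist":0},
])

```text
time_s: 11.0
ee_pos: [0.4301, -0.329, 0.2191]
eef_rot: [3.141, -0.002, 2.542]
force: [-1.3, -0.1, -1.0]
grip_width: 0.094
grip_force: 0.0
```

```bash
python3 - <<'E'
from h import *
st()
p,d,X=cloud('wrist'); save('w3',p); np.save('w3X',X)
for q in ctrl.cut_out('wrist','submarine')[:1]:
    m=q['pixels']; print(q['conf'],np.array(q['rect'])*[640,400,640,400])
    Y=X[m]; Y=Y[~np.isnan(Y[:,0])]; np.save('sub.npy',Y)
    pl=Y[(Y[:,2]>.006)&(Y[:,2]<.014)]; print('plate',len(pl),cv2.minAreaRect(pl[:,:2].astype(np.float32)))
    h=Y[(Y[:,2]>.045)&(Y[:,2]<.057)]; print('hulltop',h[:,:2].mean(0),cv2.minAreaRect(h[:,:2].astype(np.float32)))
    t=Y[(Y[:,2]>.06)]; print('turret',len(t),t.mean(0))
    a=Y[Y[:,2]>.004]; print('all',cv2.minAreaRect(a[:,:2].astype(np.float32)))
E
```

```text
t 11.0 p [ 0.4301 -0.329   0.2191] rpy [ 1.7998e+02 -9.0000e-02  1.4563e+02] F [-1.3 -0.1 -1. ] w 0.094 gf 0.0 q [-0.72  0.27  1.53  0.    1.35 -1.69]
0.56 [304.512 148.52  348.992 246.2  ]
plate 1179 ((0.45613208413124084, -0.3447316288948059), (0.06006957218050957, 0.10966025292873383), 55.60225296020508)
hulltop [ 0.452942   -0.34265793] ((0.45648103952407837, -0.3445865213871002), (0.04041266813874245, 0.11388456076383591), 56.39822769165039)
turret 320 [ 0.4583648  -0.34635632  0.06678612]
all ((0.4564479887485504, -0.3449479341506958), (0.06006957218050957, 0.11530855298042297), 55.60225296020508)
```

View pics/w3.png

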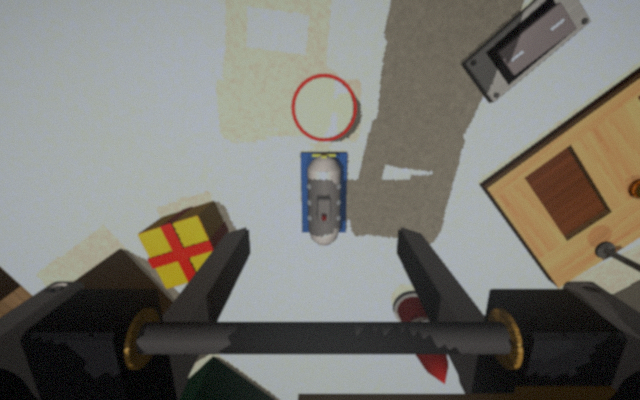

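```bash
python3 - <<'E'
from h import *
plan((.4561,-.3447,.10,145.6),(.4561,-.3447,.015,145.6))
E
```

```text
7
[{"dp": [-0.19, 0.01, 0.75], "twist": 0.0}, {"dp": [-0.19, 0.01, 0.75], "twist": 0.01}, {"dp": [-0.18, 0.01, 0.74], "twist": 0.0}, {"dp": [-0.19, 0.01, 0.75], "twist": 0.01}, {"dp": [-0.0, -0.0, 0.71], "twist": -0.0}, {"dp": [-0.0, -0.0, 0.71], "twist": -0.0}, {"dp": [-0.0, -0.0, 0.71], "twist": -0.0}]
```

>>> step_arm([
  {"dp":[-0.19,0.01,0.75],"twist":0},
  {"dp":[-0.19,0.01,0.75],"twist":0.01},
  {"dp":[-0.18,0.01,0.74],"twist":0},
  {"dp":[-0.19,0.01,0.75],"twist":0},
  {"dp":[0,0,0.71],"twist":0},
  {"dp":[0,0,0.71],"twist":0},
  {"dp":[0,0,0.3],"twist":0},
  {"dp":[0,0,0],"twist":0},
  {"dp":[0,0,0],"twist":0},
])

```text
time_s: 12.0
ee_pos: [0.4564, -0.3458, 0.0327]
eef_rot: [-3.141, 0.001, 2.541]
force: [0.6, -0.1, 0.3]
grip_width: 0.0941
grip_force: 0.0
```

```bash
python3 - <<'E'
from h import *
st(); plan((.4561,-.3447,.015,145.6))
E
```

```text
t 12.0 p [ 0.4564 -0.3458  0.0327] rpy [-1.7999e+02  8.0000e-02  1.4558e+02] F [ 0.6 -0.1  0.3] w 0.0941 gf 0.0 q [-0.71  0.55  1.61  0.    0.99 -1.68]
1
[{"dp": [0.02, 0.02, 0.44], "twist": -0.01}]
```

>>> step_arm([
  {"dp":[0.02,0.02,0.44],"twist":0},
  {"dp":[0,0,0],"twist":0},
])

```text
time_s: 12.2
ee_pos: [0.4555, -0.3442, 0.0139]
eef_rot: [3.142, -0.0, 2.541]
force: [-0.8, -0.1, -0.6]
grip_width: 0.0944
grip_force: 0.0
```

>>> step_arm([
  {"dp":[0,0,0],"twist":0},
  {"dp":[0,0,0],"twist":0},
  {"dp":[0,0,0],"twist":0},
  {"dp":[0,0,0],"twist":0},
  {"dp":[0,0,0],"twist":0},
  {"dp":[0,0,0],"twist":0},
  {"dp":[0,0,0],"twist":0},
  {"dp":[0,0,0],"twist":0},
], gripper=-1, squeeze=30)

```text
time_s: 13.0
ee_pos: [0.4556, -0.3446, 0.0139]
eef_rot: [-3.142, 0.0, 2.54]
force: [-0.4, -1.2, 0.9]
grip_width: 0.0394
grip_force: 30.0
```

>>> step_arm([
  {"dp":[0,0,-0.3],"twist":0},
  {"dp":[0,0,-0.8],"twist":0},
  {"dp":[0,0,-0.9],"twist":0},
  {"dp":[0,0,-0.9],"twist":0},
  {"dp":[0,0,0],"twist":0},
  {"dp":[0,0,0],"twist":0},
])

```text
time_s: 13.6
ee_pos: [0.4556, -0.3444, 0.1302]
eef_rot: [-3.142, 0.001, 2.54]
force: [-0.2, -0.2, -4.2]
grip_width: 0.0394
grip_force: 30.0
```

```bash
python3 - <<'E'
from h import *
st()
p,d,X=cloud('wrist'); save('w4',cv2.resize(p,(480,300)))
T=T_tool(); Y=(X-T[:3,3])@T[:3,:3]  # tool coords
for q in ctrl.cut_out('wrist','submarine')[:1]:
    m=q['pixels']; print(q['conf'],np.array(q['rect'])*[640,400,640,400])
    Q=Y[m]; Q=Q[~np.isnan(Q[:,0])]; np.save('subheld',Q)
    for lo,hi in [(-.045,-.03),(-.03,-.018),(-.018,-.005),(-.005,.003),(.003,.01),(.01,.02)]:
        s=Q[(Q[:,2]>lo)&(Q[:,2]<hi)]
        if len(s): print(lo,hi,len(s),np.percentile(s,1,0).round(4),np.percentile(s,99,0).round(4))
E
```

```text
t 13.6 p [ 0.4556 -0.3444  0.1302] rpy [-1.8000e+02  4.0000e-02  1.4555e+02] F [-0.2 -0.2 -4.2] w 0.0394 gf 30.0 q [-0.71  0.42  1.55  0.    1.18 -1.68]
0.71 [272.576 151.8   377.728 323.8  ]
-0.045 -0.03 8115 [-0.0313 -0.0177 -0.0429] [ 0.0541  0.0192 -0.0303]
-0.03 -0.018 1043 [-0.035  -0.0187 -0.03  ] [ 0.0564  0.0201 -0.0196]
-0.018 -0.005 35 [ 0.0091 -0.0163 -0.0177] [ 0.0564  0.0177 -0.0055]
-0.005 0.003 2387 [-0.0541 -0.0288  0.0006] [0.0535 0.0302 0.003 ]
0.003 0.01 381 [-0.0404 -0.0292  0.003 ] [0.0538 0.0305 0.0095]
0.01 0.02 2 [ 0.0534 -0.0106  0.01  ] [ 0.0534 -0.002   0.0102]
```

View pics/w4.png

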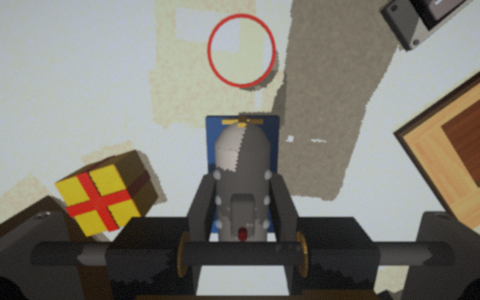

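```bash
python3 - <<'E'
from h import *
plan((.47,-.33,.2,150),(.73,-.076,.2,185.8))
E
```

```text
12
[{"dp": [-0.05, 0.25, -0.89], "twist": -0.56}, {"dp": [-0.07, 0.25, -0.9], "twist": -0.55}, {"dp": [-0.25, 0.87, 0.0], "twist": -0.9}, {"dp": [-0.3, 0.86, 0.0], "twist": -0.89}, {"dp": [-0.35, 0.84, 0.0], "twist": -0.9}, {"dp": [-0.4, 0.81, 0.0], "twist": -0.89}, {"dp": [-0.46, 0.79, 0.0], "twist": -0.9}, {"dp": [-0.5, 0.76, 0.0], "twist": -0.89}, {"dp": [-0.55, 0.72, 0.0], "twist": -0.9}, {"dp": [-0.59, 0.69, 0.0], "twist": -0.89}, {"dp": [-0.63, 0.65, 0.0], "twist": -0.9}, {"dp": [-0.68, 0.61, 0.0], "twist": -0.89}]
```

>>> step_arm([
  {"dp":[-0.05,0.25,-0.89],"twist":-0.56},
  {"dp":[-0.07,0.25,-0.9],"twist":-0.55},
  {"dp":[-0.25,0.87,0.0],"twist":-0.9},
  {"dp":[-0.3,0.86,0.0],"twist":-0.89},
  {"dp":[-0.35,0.84,0.0],"twist":-0.9},
  {"dp":[-0.4,0.81,0.0],"twist":-0.89},
  {"dp":[-0.46,0.79,0.0],"twist":-0.9},
  {"dp":[-0.5,0.76,0.0],"twist":-0.89},
  {"dp":[-0.55,0.72,0.0],"twist":-0.9},
  {"dp":[-0.59,0.69,0.0],"twist":-0.89},
  {"dp":[-0.63,0.65,0.0],"twist":-0.9},
  {"dp":[-0.68,0.61,0.0],"twist":-0.89},
])

```text
time_s: 14.9
ee_pos: [0.7311, -0.0752, 0.1992]
eef_rot: [3.141, -0.003, -3.038]
force: [0.3, 0.2, -3.2]
grip_width: 0.0392
grip_force: 30.0
```

>>> step_arm([
  {"dp":[0,0,0],"twist":0},
  {"dp":[0,0,0],"twist":0},
  {"dp":[0,0,0],"twist":0},
])

```text
time_s: 15.2
ee_pos: [0.73, -0.0772, 0.2003]
eef_rot: [3.141, -0.002, -3.042]
force: [0.7, -0.9, -3.3]
grip_width: 0.0391
grip_force: 30.0
```

```bash
python3 - <<'E'
from h import *
st()
p,d,X=cloud('wrist'); save('w5',p); np.save('w5X',X); np.save('w5T',T_tool())
T=T_tool(); Y=(X-T[:3,3])@T[:3,:3]
Z=X[...,2]
o=np.array([.6237,-.0108]); th=np.radians(5.77); A=np.array([[np.cos(th),np.sin(th)],[-np.sin(th),np.cos(th)]])
L=(X[...,:2]-o)@A.T
fin=~np.isnan(Z)
rim=fin&(abs(Z-.0225)<.003)&(abs(L[...,1])<.17)&(L[...,0]>-.09)&(L[...,0]<.07)
# x edge lower, side edges, pocket edges: in strips
def edges(axis,strips,rng,sel):
    b=1-axis
    for a in strips:
        k=sel&(abs(L[...,b]-a)<.004)&(L[...,axis]>rng[0])&(L[...,axis]<rng[1])
        v=L[k][:,axis]
        if len(v): print(axis,a,len(v),v.min().round(4),v.max().round(4))
fl=fin&(Z<.0155)&(Z>.008)
print('floor x'); edges(0,[-.1,-.09,-.08,-.07,-.06,-.05],(-.065,.065),fl)
print('floor y'); edges(1,[-.05,-.04,-.03,-.02,-.01,0,.01,.02],(-.115,-.035),fl)
print('stand front rim'); edges(0,[-.13,-.09,-.06,-.02,.02],(-.09,-.058),rim)
print('rim left of pocket'); edges(1,[-.05,-.03,-.01,.01],(-.05,.0),rim); print('right'); edges(1,[-.05,-.03,-.01,.01],(-.16,-.1),rim)
E
```

```text
t 15.2 p [ 0.73   -0.0772  0.2003] rpy [ 1.7999e+02 -1.1000e-01 -1.7428e+02] F [ 0.7 -0.9 -3.3] w 0.0391 gf 30.0 q [-0.16  0.75  0.87 -0.    1.53 -1.83]
floor x
0 -0.1 756 -0.0573 0.0569
0 -0.09 763 -0.0571 0.057
0 -0.08 776 -0.0576 0.0569
0 -0.07 789 -0.0574 0.0561
0 -0.06 775 -0.0575 0.0569
0 -0.05 750 -0.0575 0.0561
floor y
1 -0.05 487 -0.1064 -0.0423
1 -0.04 465 -0.1066 -0.0423
1 -0.03 459 -0.106 -0.0427
1 -0.02 416 -0.1062 -0.0426
1 -0.01 463 -0.1063 -0.0422
1 0 395 -0.1064 -0.0422
1 0.01 392 -0.1059 -0.0429
1 0.02 402 -0.1062 -0.0426
stand front rim
0 -0.13 141 -0.075 -0.058
0 -0.09 148 -0.075 -0.058
0 -0.06 145 -0.0749 -0.0582
0 -0.02 139 -0.0748 -0.058
0 0.02 140 -0.0746 -0.0586
rim left of pocket
1 -0.05 338 -0.0425 -0.0
1 -0.03 322 -0.0424 -0.0
1 -0.01 312 -0.0424 -0.0003
1 0.01 265 -0.0418 -0.0003
right
1 -0.05 330 -0.1489 -0.1062
1 -0.03 331 -0.149 -0.1063
1 -0.01 280 -0.1496 -0.1065
1 0.01 287 -0.1495 -0.1063
```

View pics/w5.png

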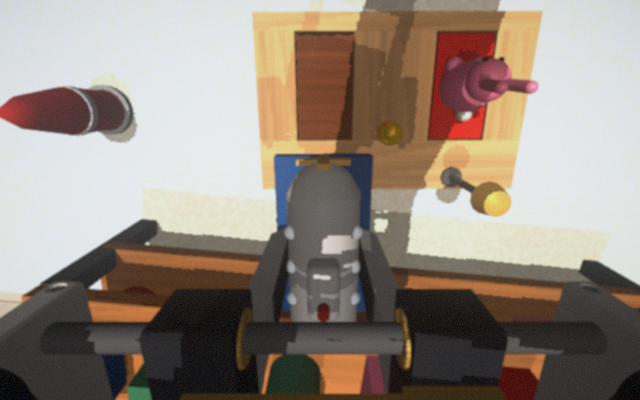

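```bash
python3 - <<'E'
from h import *
plan((.6308,-.0855,.2,185.77),(.6308,-.0855,.06,185.77))
E
```

```text
7
[{"dp": [0.83, 0.02, 0.01], "twist": -0.01}, {"dp": [0.83, 0.01, 0.01], "twist": -0.0}, {"dp": [0.83, 0.02, 0.0], "twist": -0.01}, {"dp": [-0.0, -0.0, 0.88], "twist": 0.0}, {"dp": [-0.0, -0.0, 0.87], "twist": 0.0}, {"dp": [-0.0, -0.0, 0.88], "twist": 0.0}, {"dp": [-0.0, -0.0, 0.87], "twist": 0.0}]
```

>>> step_arm([
  {"dp":[0.83,0.02,0.01],"twist":-0.01},
  {"dp":[0.83,0.01,0.01],"twist":0},
  {"dp":[0.83,0.02,0.0],"twist":-0.01},
  {"dp":[0,0,0.4],"twist":0},
  {"dp":[0,0,0.88],"twist":0},
  {"dp":[0,0,0.88],"twist":0},
  {"dp":[0,0,0.87],"twist":0},
  {"dp":[0,0,0.4],"twist":0},
  {"dp":[0,0,0],"twist":0},
  {"dp":[0,0,0],"twist":0},
  {"dp":[0,0,0],"twist":0},
])

```text
time_s: 16.35
ee_pos: [0.6323, -0.0849, 0.0656]
eef_rot: [-3.141, 0.003, -3.039]
force: [0.7, -0.8, -3.0]
grip_width: 0.0398
grip_force: 30.0
```

```bash
python3 - <<'E'
from h import *
st(); plan((.6308,-.0855,.042,185.77))
p,d,X=cloud('wrist')
Z=X[...,2]
o=np.array([.6309,-.0848]); th=np.radians(5.77); A=np.array([[np.cos(th),np.sin(th)],[-np.sin(th),np.cos(th)]])
L=(X[...,:2]-o)@A.T
for q in ctrl.cut_out('wrist','submarine')[:1]:
    Q=np.c_[L[q['pixels']],Z[q['pixels']]]; Q=Q[~np.isnan(Q[:,0])]; b=Q[:,2].copy(); T=T_tool()[2,3]
    s=Q[(b>T-.006)&(b<T+.001)]; print('plate in pocket frame',len(s),np.percentile(s,1,0).round(4),np.percentile(s,99,0).round(4))
E
```

```text
t 16.35 p [ 0.6323 -0.0849  0.0656] rpy [-1.7995e+02  1.7000e-01 -1.7414e+02] F [ 0.7 -0.8 -3. ] w 0.0398 gf 30.0 q [-0.19  0.63  1.39  0.    1.13 -1.86]
1
[{"dp": [0.04, -0.01, 0.59], "twist": 0.02}]
plate in pocket frame 49 [0.0377 0.0644 0.0591] [0.0409 0.0744 0.0612]
```

>>> step_arm([
  {"dp":[0,0,0.3],"twist":0},
  {"dp":[0,0,0],"twist":0},
  {"dp":[0,0,0],"twist":0},
  {"dp":[0,0,0],"twist":0},
  {"dp":[0,0,0],"twist":0},
])

```text
time_s: 16.95
ee_pos: [0.6315, -0.0846, 0.0517]
eef_rot: [-3.141, 0.0, -3.039]
force: [-0.1, 1.0, -3.2]
grip_width: 0.0396
grip_force: 30.0
```

```bash
python3 - <<'E'
from h import *
st(); plan((.6308,-.0855,.042,185.77))
p,d,X=cloud('wrist'); save('w6',cv2.resize(p[60:320,160:480],(480,390)))
Z=X[...,2]
o=np.array([.6309,-.0848]); th=np.radians(5.77); A=np.array([[np.cos(th),np.sin(th)],[-np.sin(th),np.cos(th)]])
L=(X[...,:2]-o)@A.T
k=(abs(Z-.052)<.004)&(abs(L[...,1])<.04)&(abs(L[...,0])<.07)
s=L[k]; print(len(s)); s.size and print(np.percentile(s,1,0).round(4),np.percentile(s,99,0).round(4))
fl=(Z<.0155)&(Z>.008)&(abs(L[...,1])<.036)&(abs(L[...,0])<.06); s=L[fl]; print('floor',len(s),np.percentile(s,1,0).round(4),np.percentile(s,99,0).round(4))
E
```

```text
t 16.95 p [ 0.6315 -0.0846  0.0517] rpy [-1.7999e+02  2.0000e-02 -1.7413e+02] F [-0.1  1.  -3.2] w 0.0396 gf 30.0 q [-0.19  0.64  1.39 -0.    1.1  -1.86]
1
[{"dp": [0.02, -0.02, 0.24], "twist": 0.03}]
1975
[-0.0529 -0.0287] [0.055  0.0304]
floor 910 [-0.0556 -0.0321] [-0.0489  0.0316]
```

View pics/w6.png

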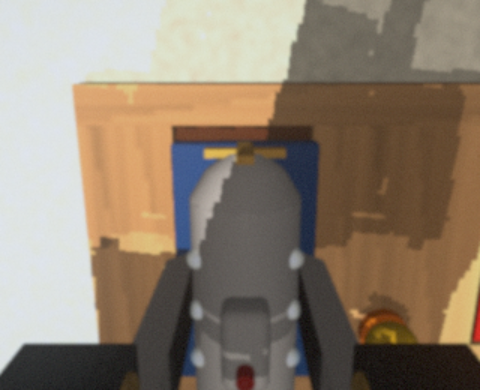

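>>> step_arm([
  {"dp":[0.02,-0.022,0.2],"twist":0.03},
  {"dp":[0,0,0.15],"twist":0},
  {"dp":[0,0,0],"twist":0},
  {"dp":[0,0,0],"twist":0},
])

```text
time_s: 17.4
ee_pos: [0.6305, -0.0856, 0.0371]
eef_rot: [3.141, -0.001, -3.041]
force: [-0.5, 0.3, -3.5]
grip_width: 0.0393
grip_force: 30.0
```

```bash
python3 - <<'E'
from h import *
st(); plan((.6308,-.0855,.0265,185.77))
E
```

```text
t 17.4 p [ 0.6305 -0.0856  0.0371] rpy [ 1.7999e+02 -3.0000e-02 -1.7425e+02] F [-0.5  0.3 -3.5] w 0.0393 gf 30.0 q [-0.19  0.66  1.4  -0.    1.08 -1.86]
1
[{"dp": [-0.01, 0.0, 0.27], "twist": -0.0}]
```

>>> step_arm([
  {"dp":[0,0,0.1],"twist":0},
  {"dp":[0,0,0.08],"twist":0},
  {"dp":[0,0,0.06],"twist":0},
  {"dp":[0,0,0],"twist":0},
  {"dp":[0,0,0],"twist":0},
])

```text
time_s: 17.9
ee_pos: [0.6307, -0.0855, 0.0278]
eef_rot: [-3.142, 0.0, -3.041]
force: [-0.8, 1.0, -3.0]
grip_width: 0.0392
grip_force: 30.0
```

>>> step_arm([
  {"dp":[0,0,0.03],"twist":0},
  {"dp":[0,0,0],"twist":0},
])

```text
time_s: 18.1
ee_pos: [0.6306, -0.0855, 0.0266]
eef_rot: [3.142, -0.0, -3.041]
force: [0.2, 0.6, -3.1]
grip_width: 0.0392
grip_force: 30.0
```

In the pocket (no side force); lower the last bit.

>>> step_arm([
  {"dp":[0,0,0.02],"twist":0},
  {"dp":[0,0,0],"twist":0},
])

```text
time_s: 18.3
ee_pos: [0.6307, -0.0856, 0.0259]
eef_rot: [-3.142, 0.0, -3.041]
force: [-0.4, -0.3, -3.2]
grip_width: 0.0393
grip_force: 30.0
```

>>> step_arm([
  {"dp":[0,0,0.015],"twist":0},
  {"dp":[0,0,0],"twist":0},
])

```text
time_s: 18.5
ee_pos: [0.6307, -0.0856, 0.0259]
eef_rot: [-3.141, 0.0, -3.041]
force: [-4.1, 0.1, 4.8]
grip_width: 0.0392
grip_force: 30.0
```

>>> step_arm([
  {"dp":[0,0,0],"twist":0},
  {"dp":[0,0,0],"twist":0},
  {"dp":[0,0,0],"twist":0},
  {"dp":[0,0,0],"twist":0},
], gripper=0.25)

```text
time_s: 18.9
ee_pos: [0.6307, -0.0855, 0.0252]
eef_rot: [3.142, 0.0, -3.041]
force: [0.3, -0.0, -0.2]
grip_width: 0.059
grip_force: 0.0
```

>>> step_arm([
  {"dp":[0,0,-0.2],"twist":0},
  {"dp":[0,0,-0.6],"twist":0},
  {"dp":[0,0,-0.9],"twist":0},
  {"dp":[0,0,-0.9],"twist":0},
  {"dp":[0,0,-0.9],"twist":0},
  {"dp":[0,0,-0.9],"twist":0},
  {"dp":[0.9,0,0],"twist":0},
  {"dp":[0.9,0,0],"twist":0},
  {"dp":[0.5,0,0],"twist":0},
  {"dp":[0,0,0],"twist":0},
  {"dp":[0,0,0],"twist":0},
])

```text
time_s: 20.0
ee_pos: [0.5395, -0.0948, 0.2021]
eef_rot: [-3.141, 0.001, -3.041]
force: [0.9, -0.2, -0.2]
grip_width: 0.0588
grip_force: 0.0
```

```bash
python3 - <<'E'
from h import *
st()
p,d,X=cloud('wrist'); save('w7',p); Z=X[...,2]
o=np.array([.6309,-.0848]); th=np.radians(5.77); A=np.array([[np.cos(th),np.sin(th)],[-np.sin(th),np.cos(th)]])
L=(X[...,:2]-o)@A.T
m=np.zeros(Z.shape,bool)
for q in ctrl.cut_out('wrist','submarine')[:1]:
    m=q['pixels']; print(q['conf'],np.array(q['rect'])*[640,400,640,400])
k=m&(Z<.03)&(abs(L[...,1])<.04)&(abs(L[...,0])<.07)
s=L[k]; print(len(s),np.percentile(s,1,0).round(4),np.percentile(s,99,0).round(4),cv2.minAreaRect(s.astype(np.float32)))
B=np.c_[s,np.ones(len(s))]; print('plate tilt',np.linalg.lstsq(B,Z[k],rcond=None)[0])
# rocker
Y=X.reshape(-1,3)
for l in ['rocker']:
  for q in ctrl.cut_out('wrist',l)[:1]:
    P=X[q['pixels']];P=P[~np.isnan(P[:,0])]; print(q['conf'],np.array(q['rect'])*[640,400,640,400],P.min(0),P.max(0)); P=P[P[:,2]>.02]
    print(cv2.minAreaRect(P[:,:2].astype(np.float32)),np.linalg.lstsq(np.c_[P[:,:2],np.ones(len(P))],P[:,2],rcond=None)[0])
E
```

```text
t 20.0 p [ 0.5395 -0.0948  0.2021] rpy [-1.7998e+02  8.0000e-02 -1.7426e+02] F [ 0.9 -0.2 -0.2] w 0.0588 gf 0.0 q [-0.24  0.3   1.53  0.    1.31 -1.91]
0.82 [300.032 202.4   348.608 301.88 ]
1418 [-0.0576 -0.031 ] [0.0569 0.0298] ((0.005068689584732056, -0.000454707071185112), (0.12654367089271545, 0.0614977702498436), 0.4003455340862274)
plate tilt [0.01090473 0.01071698 0.02232595]
0.94 [341.696  67.8   407.168 108.48 ] [ 0.41417967 -0.08817161  0.01712857] [ 0.45874149 -0.01207147  0.04043585]
((0.43766140937805176, -0.05285748466849327), (0.03400873765349388, 0.06848262250423431), 8.108911514282227) [-0.02940566  0.19970168  0.0559935 ]
```

View pics/w7.png

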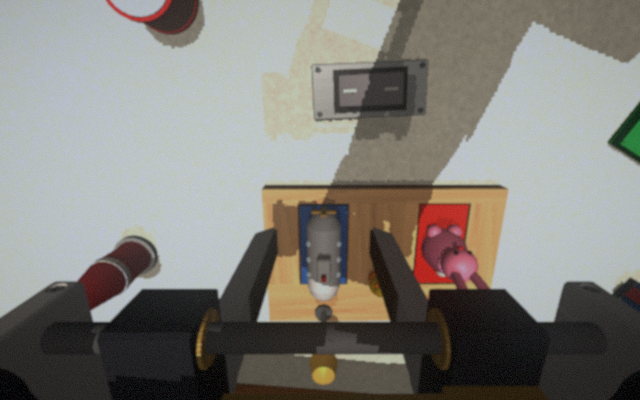

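```bash
python3 - <<'E'
from h import *
plan((.4415,-.0800,.07,188),(.4415,-.08,.036,188))
E
```

```text
6
[{"dp": [0.48, 0.12, 0.66], "twist": -0.11}, {"dp": [0.48, 0.13, 0.65], "twist": -0.11}, {"dp": [0.48, 0.13, 0.66], "twist": -0.12}, {"dp": [0.48, 0.13, 0.65], "twist": -0.11}, {"dp": [0.48, 0.14, 0.66], "twist": -0.11}, {"dp": [-0.0, -0.0, 0.85], "twist": 0.0}]
```

>>> step_arm([
  {"dp":[0.48,0.12,0.66],"twist":-0.11},
  {"dp":[0.48,0.13,0.65],"twist":-0.11},
  {"dp":[0.48,0.13,0.66],"twist":-0.12},
  {"dp":[0.48,0.13,0.65],"twist":-0.11},
  {"dp":[0.48,0.14,0.66],"twist":-0.11},
  {"dp":[0,0,0],"twist":0},
  {"dp":[0,0,0],"twist":0},
  {"dp":[0,0,0.5],"twist":0},
  {"dp":[0,0,0.3],"twist":0},
  {"dp":[0,0,0],"twist":0},
], gripper=-1)

```text
time_s: 21.15
ee_pos: [0.4411, -0.0801, 0.0375]
eef_rot: [3.141, -0.001, -3.002]
force: [-0.6, 0.1, 0.0]
grip_width: 0.0007
grip_force: 0.0
```

>>> step_arm([
  {"dp":[0,0,0.05],"twist":0},
  {"dp":[0,0,0.05],"twist":0},
  {"dp":[0,0,0],"twist":0},
])

```text
time_s: 21.45
ee_pos: [0.441, -0.0801, 0.0344]
eef_rot: [-3.141, 0.001, -3.002]
force: [0.4, 0.2, -0.1]
grip_width: 0.0006
grip_force: 0.0
```

>>> step_arm([
  {"dp":[0,0,0.05],"twist":0},
  {"dp":[0,0,0.05],"twist":0},
  {"dp":[0,0,0],"twist":0},
  {"dp":[0,0,0],"twist":0},
])

```text
time_s: 21.85
ee_pos: [0.4407, -0.0801, 0.03]
eef_rot: [3.142, -0.0, -3.002]
force: [0.0, -1.3, -0.4]
grip_width: 0.0004
grip_force: 0.0
```

>>> step_arm([
  {"dp":[0,0,0.03],"twist":0},
  {"dp":[0,0,0],"twist":0},
])

```text
time_s: 22.05
ee_pos: [0.4407, -0.08, 0.0288]
eef_rot: [3.142, -0.0, -3.002]
force: [0.5, 0.5, -0.6]
grip_width: 0.0007
grip_force: 0.0
```

>>> step_arm([
  {"dp":[0,0,0.02],"twist":0},
  {"dp":[0,0,0],"twist":0},
])

```text
time_s: 22.25
ee_pos: [0.4407, -0.08, 0.028]
eef_rot: [3.142, -0.0, -3.002]
force: [0.1, 0.6, -0.3]
grip_width: 0.0006
grip_force: 0.0
```

>>> step_arm([
  {"dp":[0,0,0.02],"twist":0},
  {"dp":[0,0,0],"twist":0},
])

```text
time_s: 22.45
ee_pos: [0.4408, -0.0801, 0.0272]
eef_rot: [-3.142, 0.0, -3.002]
force: [0.0, -0.1, 1.1]
grip_width: 0.0003
grip_force: 0.3
```

>>> step_arm([
  {"dp":[0,0,0.02],"twist":0},
  {"dp":[0,0,0],"twist":0},
])

```text
time_s: 22.65
ee_pos: [0.4408, -0.0801, 0.0266]
eef_rot: [-3.141, 0.0, -3.002]
force: [-1.0, -0.6, 4.6]
grip_width: 0.0003
grip_force: 2.0
```

>>> step_arm([
  {"dp":[0,0,0.01],"twist":0},
  {"dp":[0,0,0],"twist":0},
])

```text
time_s: 22.85
ee_pos: [0.4409, -0.0801, 0.0264]
eef_rot: [-3.141, 0.0, -3.002]
force: [-1.6, -0.0, 8.1]
grip_width: 0.0005
grip_force: 4.0
```

>>> step_arm([
  {"dp":[0,0,0.015],"twist":0},
  {"dp":[0,0,0],"twist":0},
  {"dp":[0,0,0],"twist":0},
])

```text
time_s: 23.15
ee_pos: [0.441, -0.0802, 0.0262]
eef_rot: [-3.141, 0.001, -3.002]
force: [-4.2, -0.0, 14.5]
grip_width: 0.0006
grip_force: 7.1
```

>>> step_arm([
  {"dp":[0,0,0.015],"twist":0},
  {"dp":[0,0,0],"twist":0},
  {"dp":[0,0,0],"twist":0},
])

```text
time_s: 23.45
ee_pos: [0.4411, -0.0802, 0.026]
eef_rot: [-3.141, 0.001, -3.002]
force: [-6.4, 1.1, 21.1]
grip_width: 0.0003
grip_force: 10.2
```

Bottomed out hard (21 N at 26 mm). Retreat and verify everything.

>>> step_arm([
  {"dp":[0,0,-0.3],"twist":0},
  {"dp":[0,0,-0.8],"twist":0},
  {"dp":[0,0,-0.9],"twist":0},
  {"dp":[0,0,-0.9],"twist":0},
  {"dp":[0,0,-0.9],"twist":0},
  {"dp":[0.6,0,-0.5],"twist":0},
  {"dp":[0.6,0,0],"twist":0},
  {"dp":[0,0,0],"twist":0},
  {"dp":[0,0,0],"twist":0},
])

```text
time_s: 24.35
ee_pos: [0.3933, -0.0868, 0.1971]
eef_rot: [-3.141, 0.001, -3.003]
force: [-0.2, -0.0, -0.2]
grip_width: 0.0003
grip_force: 0.0
```

```bash
python3 - <<'E'
from h import *
st()
p,d,X=cloud('wrist')
for q in ctrl.cut_out('wrist','rocker')[:1]:
    P=X[q['pixels']];P=P[~np.isnan(P[:,0])]; P=P[P[:,2]>.02]
    print(q['conf'],np.linalg.lstsq(np.c_[P[:,:2],np.ones(len(P))],P[:,2],rcond=None)[0])
p,d,X=cloud('top'); save('top2',cv2.resize(p[105:265,100:520],(800,305),interpolation=cv2.INTER_CUBIC))
for l in ['submarine','key','drum','robot','rocket','jar','giftbox']:
    for q in ctrl.cut_out('top',l)[:1]:
        Y=X[q['pixels']]; Y=Y[~np.isnan(Y[:,0])]; print(l,round(q['conf'],2),np.median(Y,0).round(3))
E
```

```text
t 24.35 p [ 0.3933 -0.0868  0.1971] rpy [-1.7998e+02  4.0000e-02 -1.7203e+02] F [-0.2 -0.  -0.2] w 0.0003 gf 0.0 q [-0.31 -0.03  1.91  0.    1.26 -2.02]
0.71 [-0.20905531  0.15298424  0.1317608 ]
submarine 0.84 [ 0.627 -0.082  0.058]
key 0.45 [0.421 0.314 0.015]
drum 0.83 [ 0.364 -0.279  0.059]
robot 0.83 [0.667 0.354 0.058]
rocket 0.84 [ 0.67  -0.328  0.072]
jar 0.6 [0.51  0.505 0.097]
giftbox 0.92 [ 0.406 -0.513  0.06 ]
```

View pics/top2.png

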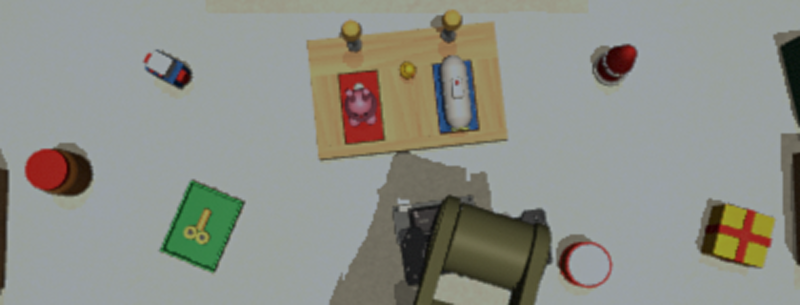

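>>> step_arm([
  {"dp":[-0.9,0,0],"twist":0},
  {"dp":[-0.9,0,0],"twist":0},
  {"dp":[-0.5,0,0],"twist":0},
  {"dp":[0,0,0],"twist":0},
  {"dp":[0,0,0],"twist":0},
])

```text
time_s: 25.35
ee_pos: [0.4839, -0.0739, 0.1964]
eef_rot: [3.141, -0.001, -3.002]
force: [-0.4, 0.9, -0.4]
grip_width: 0.0002
grip_force: 0.0
```

```bash
python3 - <<'E'
from h import *
st()
p,d,X=cloud('wrist')
q=ctrl.cut_out('wrist','rocker')[0]
th=np.radians(6); A=np.array([[np.cos(th),np.sin(th)],[-np.sin(th),np.cos(th)]])
def fit(X):
    L=(X[...,:2]-[.4377,-.0525])@A.T; Z=X[...,2]
    k=(abs(L[...,0])<.013)&(abs(L[...,1])<.029)&(Z>.015); P=L[k]; z=Z[k]
    print(k.sum(),np.linalg.lstsq(np.c_[P,np.ones(len(P))],z,rcond=None)[0])
    for a in (-.026,-.013,0,.013,.026):
        s=abs(P[:,1]-a)<.003; print(a,np.median(z[s]).round(4),end=' ')
    print()
fit(X); 
E
```

```text
t 25.35 p [ 0.4839 -0.0739  0.1964] rpy [ 1.7998e+02 -6.0000e-02 -1.7199e+02] F [-0.4  0.9 -0.4] w 0.0002 gf 0.0 q [-0.23  0.17  1.7  -0.    1.27 -1.94]
6399 [13.88106352 -2.18257625  0.11261019]
-0.026 0.3096 -0.013 0.3114 0 0.033 0.013 0.0356 0.026 0.0385
```

```bash
python3 - <<'E'
from h import *
p,d,X=cloud('wrist')
th=np.radians(6); A=np.array([[np.cos(th),np.sin(th)],[-np.sin(th),np.cos(th)]])
def fit(X):
    L=(X[...,:2]-[.4377,-.0525])@A.T; Z=X[...,2]
    k=(abs(L[...,0])<.013)&(abs(L[...,1])<.029)&(Z>.015)&(Z<.05); P=L[k]; z=Z[k]
    print(k.sum(),np.linalg.lstsq(np.c_[P,np.ones(len(P))],z,rcond=None)[0])
    for a in (-.026,-.013,0,.013,.026):
        s=abs(P[:,1]-a)<.003; print(a,s.sum(),np.median(z[s]).round(4),end=' ')
    print()
fit(X); fit(np.load('topX.npy')); fit(np.load('w5X.npy')); fit(np.load('w1X.npy'))
E
```

```text
1250 [-0.00568461  0.22448703  0.03278607]
-0.026 119 0.0271 -0.013 126 0.0299 0 131 0.0327 0.013 134 0.0357 0.026 131 0.0387 
171 [-0.02959424  0.20789848  0.03301126]
-0.026 16 0.0261 -0.013 17 0.0307 0 18 0.0338 0.013 18 0.0364 0.026 18 0.0384 
0 [0. 0. 0.]
-0.026 0 nan -0.013 0 nan 0 0 nan 0.013 0 nan 0.026 0 nan 
1021 [-0.00654837  0.20283366  0.03275663]
-0.026 110 0.0275 -0.013 110 0.0301 0 101 0.0325 0.013 109 0.0355 0.026 111 0.0382
  return _methods._mean(a, axis=axis, dtype=dtype,
  ret = ret.dtype.type(ret / rcount)
```

Rocker slope is now 0.2245 = tan(0.22): fully down on the right. Key in tray, submarine seated, nothing else moved.

```bash
python3 -c "
from station import ctrl
print(ctrl.hand_in())"
```

```text
the job is handed in; nothing more can be done
None
```

The job is handed in: the key is in the green tray, the submarine sits flat and flush in the right pocket, the rocker is fully down on the right, and none of the other toys and goods showed any sign of having moved in the last top view.

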